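Shim the rocking centrifuge base

TASK

The grey base plate under the small centrifuge rocks because its foot below the yellow spot is too short. With the fingertips, push the orange wedge along the worktop, thin end first, under that foot just until it is snug, so that the plate stands level and no longer rocks when the yellow spot is pressed; do not lift the wedge or the plate, do not shove the plate out of its place, and leave the things around alone. Finish with the fingers off the wedge and still holding the yellow spot pressed down, with about 10 N (a kilogram's weight).

Things in the scene. Friction and masses are not known exactly. Their poses are not given: they have to be found in the camera images.
- base_plate: Grey plate, 200 (x) x 240 (y) x 12 mm, top 30 mm above the worktop, loose, with a white bench centrifuge (115 mm high, 3 kg in all) bolted on, centred at x +20, y -35 mm. Origin: on the worktop under the plate's middle; z up. Round feet, 24 mm wide, 18 mm high, at x +-80, y +-100 mm; the one at x -80, y +100 is short by 4 to 8 mm (not known), open to the +y side.
- press_spot (a point): Centre of the yellow disc (26 mm) on the plate's top, 30 mm above the worktop, straight above the short foot. Axes as the plate's. Unwedged, 3 to 5 N down here tips the corner until the short foot meets the worktop; it comes back when let go.
- wedge: Loose orange wedge, 90 (x) x 50 (y) mm, about 0.12 kg. Origin: middle of its underside; +x to the nose. Heel face at x -45 mm, 16 mm high; top level to x -30, then sloping straight to the nose at x +45 mm, 1 mm high. Starts on the plate's +y side, nose to the short foot, in line within 10 mm and 0.12 rad, nose 15 to 75 mm from the foot's rim.
- wedge_mid (a point): Middle of the wedge's underside (same point and axes as wedge). It slides under 1 to 2 N; once the foot's rim bears on the slope, about 5 N seats it snugly, and pushing on lifts the corner (1 mm for each 5 mm of travel). It does not slip out when loaded. Seated and pressed with 10 N, the corner gives less than 1 mm.
- cup: Specimen cup with a red lid, 72 mm across, 76 mm high, standing on the plate's +y side, beyond the wedge. Origin under its middle. Leave it alone.
- red_marker: Marker pen with a red cap, 135 mm long, 17 mm thick, lying on the robot's side of the plate. Leave it alone.
- bench_timer: White timer, 68 x 68 x 20 mm, to the right of the plate. Leave it alone.
- tape: Roll of tan tape, 98 mm across, 25 mm high, to the left of the work. Leave it alone.
Mind the look-alikes: they are no part of the job. There is more than one size of the wedge; the one meant has the size given above.

How it is judged:
By the outcome, as a careful person would: the job done as asked, in the order asked, and still so for the second after the job is handed in, while the arm keeps its last pose, push and grip.
It also fails if it takes over 45 s, if anything falls off the work surface, if the arm or the gripper's body presses on something with over 40 N, if the wrist force passes 120 N, or if a joint passes its speed limit or range.

ROBOT

A 6-joint arm with a two-finger parallel gripper is mounted at the origin on a cart in front of the work surface, level with it; the furniture and walls round the work are solid. World frame = base frame: x ahead of the robot, y to its left, z up, the work surface at z = 0. Lengths are in m, angles in rad, forces in N, time in s.
With the tool pointing down it reaches from about 0.325 to 0.775 m from the base axis. Payload 5.5 kg.
Tool frame: the origin (TCP) lies between the finger pads; the fingertips stand 8 mm ahead of it and the grasp point (between the pads) lies 11 mm behind it (tcp_to_tips is the distance from the TCP to the fingertips, in m); z points along the fingers, y is the direction in which the jaws open and shut (so a half turn about z gives the same grasp; the last joint's range is limited). The gripper opens to 88 mm and grips with 3 to 60 N. Pads are 20 mm wide; open, the fingers measure 115 mm over their backs; the gripper's body (75 mm by 178 mm) begins 61 mm behind the grasp point.
Start: joints at [-1.208, 0.091, 1.231, -0, 1.82, -0.057], TCP at [0.245, -0.548, 0.231] pointing down, gripper open.
Joint ranges: [-2.87, 2.87], [-0.86, 2.18], [0.17, 2.46], [-1.51, 4.65], [0.06, 2.69], [-2.65, 2.65]. Speed limits (rad/s): [2.57, 2.57, 3.01, 3.14, 3.14, 3.14].

INTERFACE

Orientations are given as a unit quaternion [w, x, y, z].
In Python, from bench import * gives the robot as it stands. Calls block until the motion is done:
- move_to(position, orientation): joint-space move of the TCP to a pose.
- move_l(position, speed=0.15, orientation=None): straight line of the TCP; orientation=None keeps the orientation; speed is the mean speed in m/s.
- movej(angles): joint-space move.
- gripper_open() and close(): open the fingers fully, or close them until they stop; the grip force is fixed at half the most.
- hold(seconds).
- inverse_kinematics(position, orientation): joint angles nearest the present ones, or None.
- state(): the state.
- get_image(name): name is "side" or "top"; returns a dict with "frame" (480x640x3 uint8, blue, green, red), "depth" (480x640 float32, m along the optical axis (not along the pixel's ray), 0 where there is no reading), "camera_matrix" (3x3 intrinsics, pixels), "view" (4x4, takes a point from world to camera coordinates). Camera axes: x right, y up, looking along -z (the intrinsics and any distortion apply to the point x, -y, -z); pixel columns grow to the right and rows downward; lengths in m; the calibration is good to about 2 mm. A picture is of the moment at which its call begins.
A pose or a line that the arm cannot do raises IKError and nothing moves.
- job_done(): hands the job in, once; it reports no verdict.
The state is a dict: "time": time; "joint_pos": joint angles; "dq": joint speeds; "joint_torque": joint torques, N m; "ee_pos": TCP position; "ee_rot": TCP orientation; "ft_force": force on the tool from outside, world axes, zero at the start; "moment": the same for the moment, N m; "finger_gap": finger opening in m.
Only numpy, scipy, OpenCV 4.12 (cv2) and the standard library are available. Lean on these libraries where they do the work, as an engineer would, in place of code of your own. Each camera call takes 0.05 s, during which the arm holds its last target.

## Working session

There is one attempt and no reset: what is moved stays moved. The work goes in short steps, each a Python script; the robot and the scene stay as the last script left them, time stands still between calls to the robot, and variables do not carry over. Pictures are saved under pics/ and viewed, and the job is handed in when it is done.

```bash
ls; mkdir -p pics
python3 - <<'E'
from bench import *
import cv2,pickle
s=state();print(s)
for n in("side","top"):
    g=get_image(n);cv2.imwrite(f"pics/{n}0.png",g["frame"]);pickle.dump(g,open(f"{n}0.pkl","wb"))
    print(n,{k:v for k,v in g.items() if k not in("frame","depth")}, (g["depth"]>0).mean())
E
```

```text
pics
{'time': 0.0, 'joint_pos': array([-1.20770991e+00,  9.18651244e-02,  1.23185091e+00,  8.85609237e-06,
        1.81976952e+00, -5.66895552e-02]), 'dq': array([-0.00020604, -0.00017949, -0.00125669,  0.00067344,  0.00131878,
       -0.00138779]), 'joint_torque': array([ 4.91434530e-04, -4.46457374e+01, -4.06445503e+01,  6.98067737e-02,
        2.96208949e-02, -1.35060891e-04]), 'ee_pos': array([ 0.24444687, -0.54765918,  0.22952284]), 'ee_rot': array([-9.36021959e-04,  9.78053594e-01,  2.08351318e-01, -1.40186150e-04]), 'ft_force': array([-0.58557909, -0.26388251, -0.77686284]), 'moment': array([ 0.02420885, -0.04186934,  0.03412419]), 'finger_gap': 0.08751611870104505}
side {'camera_matrix': array([[529.14702265,   0.        , 325.49865418],
       [  0.        , 529.14702265, 247.65554294],
       [  0.        ,   0.        ,   1.        ]]), 'view': array([[-0.99828768, -0.05814377, -0.00640464,  0.54317104],
       [ 0.03153668, -0.62718622,  0.77823061,  0.00310315],
       [-0.04926616,  0.77669605,  0.62794593, -1.52181346],
       [ 0.        ,  0.        ,  0.        ,  1.        ]])} 0.9367024739583333
top {'camera_matrix': array([[569.7705374 ,   0.        , 316.32316618],
       [  0.        , 569.7705374 , 244.51192455],
       [  0.        ,   0.        ,   1.        ]]), 'view': array([[ 0.02316675, -0.99968379,  0.00977822,  0.11194513],
       [ 0.98542749,  0.02448282,  0.16832484, -0.51147427],
       [-0.16851101,  0.00573619,  0.98568308, -1.29170078],
       [ 0.        ,  0.        ,  0.        ,  1.        ]])} 0.9960774739583333
```

View pics/side0.png

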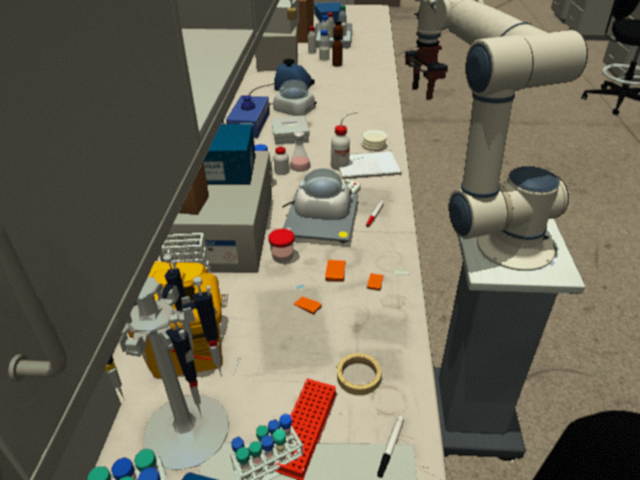

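View pics/top0.png

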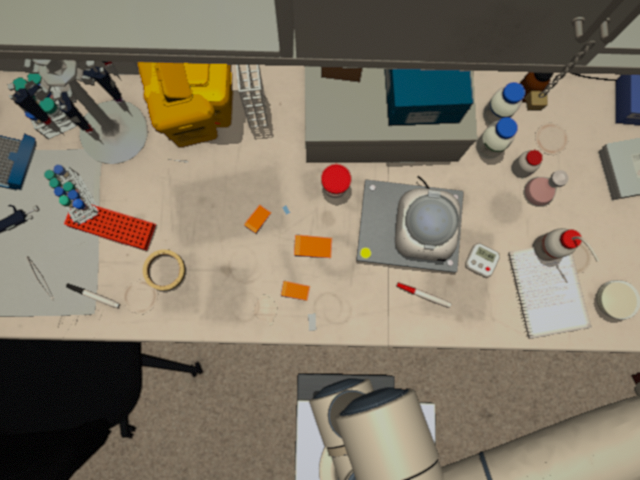

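```bash
cat > h.py <<'E'
import numpy as np,cv2,pickle
def ray(g,u,v,z):
    K=g["camera_matrix"];V=g["view"];R=V[:3,:3];t=V[:3,3]
    c=-R.T@t
    d=R.T@np.array([(u-K[0,2])/K[0,0],-(v-K[1,2])/K[1,1],-1.0])
    s=(z-c[2])/d[2]
    return c+s*d
def proj(g,p):
    K=g["camera_matrix"];V=g["view"];q=V[:3,:3]@np.asarray(p)+V[:3,3]
    return np.array([K[0,0]*q[0]/-q[2]+K[0,2],K[1,1]*q[1]/q[2]+K[1,2]])
def blobs(g,lo,hi,amin=30):
    hsv=cv2.cvtColor(g["frame"],cv2.COLOR_BGR2HSV)
    m=cv2.inRange(hsv,np.array(lo),np.array(hi))
    cs,_=cv2.findContours(m,cv2.RETR_EXTERNAL,cv2.CHAIN_APPROX_NONE)
    return m,[c for c in cs if cv2.contourArea(c)>amin]
E
python3 - <<'E'
from h import *
np.set_printoptions(precision=4,suppress=True)
for n in("side","top"):
    g=pickle.load(open(n+"0.pkl","rb"))
    for nm,lo,hi,z in(("or",(6,170,120),(18,255,255),.006),("ye",(25,120,150),(34,255,255),.03)):
        m,cs=blobs(g,lo,hi,15)
        for c in cs:
            r=cv2.minAreaRect(c); M=cv2.moments(c); u,v=M['m10']/M['m00'],M['m01']/M['m00']
            print(n,nm,cv2.contourArea(c),r[0],ray(g,u,v,z))
            if nm=="or":
                for q in cv2.boxPoints(r): print("    ",q,ray(g,*q,0.0)[:2],ray(g,*q,0.016)[:2])
    f=g["frame"]; 
    x,y=(270,150) if n=="top" else (240,160)
    cv2.imwrite(f"pics/{n}0c.png",cv2.resize(f[y:y+150,x:x+200],None,fx=4,fy=4,interpolation=cv2.INTER_CUBIC))
E
```

```text
side or 214.5 (307.0689392089844, 303.82757568359375) [0.574  0.2689 0.006 ]
     [293.3793 304.5517] [0.6104 0.2662] [0.608  0.2821]
     [297.6552 293.8621] [0.6034 0.2268] [0.6011 0.2433]
     [320.7586 303.1035] [0.5412 0.2575] [0.54   0.2735]
     [316.4827 313.7931] [0.5494 0.2955] [0.548  0.3109]
side or 157.0 (374.5799865722656, 280.9399719238281) [0.4032 0.1737 0.006 ]
     [366.74   286.8199] [0.4241 0.1908] [0.4248 0.208 ]
     [368.7 273.1] [0.4187 0.1361] [0.4195 0.1542]
     [382.42 275.06] [0.3817 0.1422] [0.3831 0.1602]
     [380.46 288.78] [0.3882 0.1965] [0.3895 0.2135]
side or 290.0 (335.0, 269.0) [0.5105 0.1319 0.006 ]
     [326. 260.] [0.5376 0.0871] [0.5364 0.1059]
     [344. 260.] [0.4873 0.0845] [0.487  0.1034]
     [344. 278.] [0.485  0.1593] [0.4847 0.177 ]
     [326. 278.] [0.5333 0.1618] [0.5322 0.1794]
side ye 32.0 (343.0, 234.5) [0.4931 0.005  0.03  ]
top or 322.5 (294.923095703125, 290.3846130371094) [0.4032 0.1723 0.006 ]
     [281.0385 294.8077] [0.3924 0.2051] [0.3911 0.2043]
     [283.8077 280.9615] [0.4256 0.1996] [0.424  0.1988]
     [308.8077 285.9615] [0.4151 0.1396] [0.4136 0.1395]
     [306.0385 299.8077] [0.382  0.1453] [0.3808 0.1451]
top or 647.5 (312.5, 246.0) [0.5105 0.1331 0.006 ]
     [295. 236.] [0.5356 0.1761] [0.5326 0.1756]
     [330. 236.] [0.5377 0.0913] [0.5347 0.0917]
     [330. 256.] [0.4887 0.0903] [0.4863 0.0908]
     [295. 256.] [0.4866 0.1746] [0.4842 0.1741]
top or 319.5 (257.0000305175781, 218.5) [0.5748 0.2693 0.006 ]
     [243.76 224.32] [0.5613 0.3014] [0.5581 0.2994]
     [258.88 204.16] [0.6126 0.2667] [0.6087 0.2651]
     [270.24 212.68] [0.5919 0.2382] [0.5883 0.2369]
     [255.12 232.84] [0.541  0.2729] [0.5379 0.2713]
top ye 76.0 (365.0, 252.5) [0.4944 0.0083 0.03  ]
top ye 232.0 (207.5, 94.0) [0.8825 0.3969 0.03  ]
```

View pics/top0c.png

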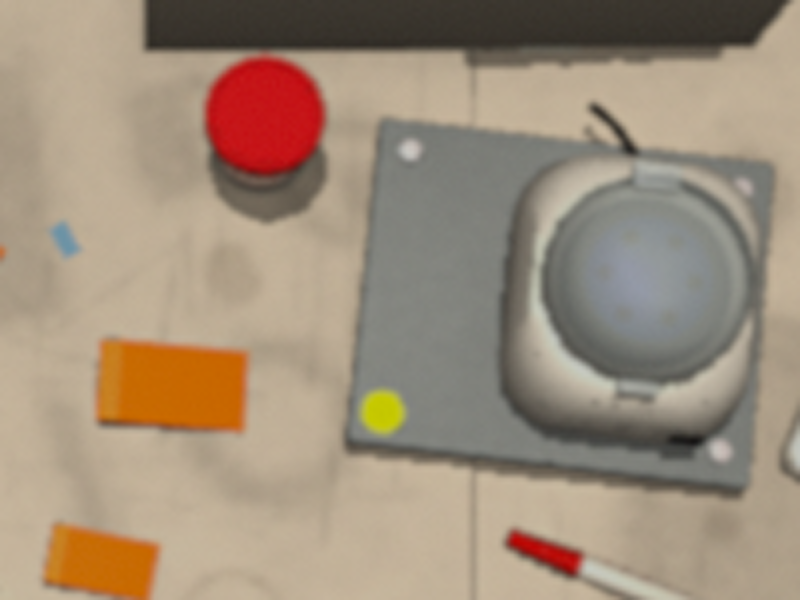

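View pics/side0c.png

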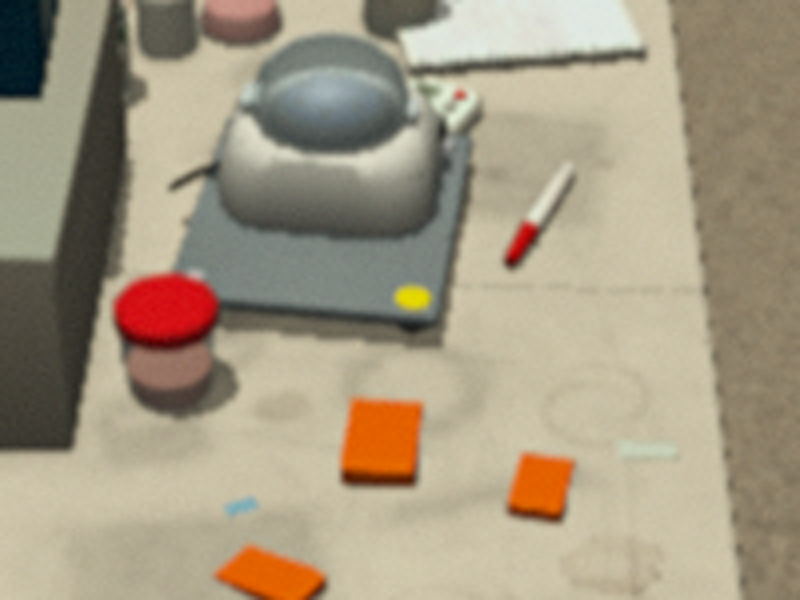

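Run:
```python
from h import *
np.set_printoptions(precision=4,suppress=True)
g=pickle.load(open("top0.pkl","rb"))
f=lambda u,v,z:ray(g,270+u/4-.375,150+v/4-.375,z)[:2]
A=f(410,150,.03);B=f(722,450,.03);Y=f(382,411,.03)
print("feet++",A,"--",B,"Y",Y)
d=f(743,478,.03)-f(350,438,.03);print("plate -y dir edge",d,np.arctan2(d[0],-d[1]))
d=B-Y;print(d,np.linalg.norm(d),np.arctan2(d[0],-d[1])); d=A-Y;print(d,np.linalg.norm(d),np.arctan2(d[1],d[0]))
n1,n2=f(247,351,.001),f(243,432,.001);h1,h2=f(103,340,.016),f(98,422,.016)
print(n1,n2,h1,h2); n=(n1+n2)/2;h=(h1+h2)/2;d=n-h;print("nose",n,"heel",h,d,np.linalg.norm(d),"yaw",np.arctan2(d[1],d[0]),"off",np.arctan2(d[0],-d[1]))
e=n2-n1;print(e,np.arctan2(e[1],-e[0])); e=h2-h1;print(e,np.arctan2(e[1],-e[0]))
gs=pickle.load(open("side0.pkl","rb"))
f2=lambda u,v,z:ray(gs,240+u/4-.375,160+v/4-.375,z)[:2]
print("side Y",f2(413,298,.03),"nose",f2(350,400,.001),f2(422,404,.001),"heel top",f2(343,473,.016),f2(417,476,.016))
```

```text
feet++ [ 0.6544 -0.007 ] -- [ 0.4765 -0.1923] Y [0.4949 0.0085]
plate -y dir edge [-0.0181 -0.2316] -0.07792555988604366
[-0.0183 -0.2008] 0.20158847369145663 -0.09098367397618573
[ 0.1595 -0.0155] 0.16025200567368156 -0.09675357936245915
[0.5342 0.0879] [0.4846 0.0894] [0.536  0.1748] [0.4863 0.1763]
nose [0.5094 0.0886] heel [0.5111 0.1755] [-0.0017 -0.0869] 0.08690778563993942 yaw -1.5906251164742982 off -0.019828789679401465
[-0.0496  0.0015] 0.02981266480564535
[-0.0497  0.0015] 0.030494552313094017
side Y [0.4935 0.0049] nose [0.5345 0.0865] [0.4841 0.0882] heel top [0.5339 0.179 ] [0.485  0.1795]
```

```bash
cat >> h.py <<'E'
YAW=-0.091
PY=np.array([-np.sin(YAW),np.cos(YAW),0]) # plate +y
PX=np.array([np.cos(YAW),np.sin(YAW),0])
SPOT=np.array([0.4942,0.0067,0.03])
def q(a): return [0,float(np.cos(a/2)),float(np.sin(a/2)),0]
QA=q(np.pi/2+YAW); QB=q(-np.pi/2+YAW)
E
python3 - <<'E'
from h import *
from bench import *
np.set_printoptions(precision=3,suppress=True)
for Q in(QA,QB):
  for p in ([0.5115,.2,.2],[.51,.1,.012],[.494,.007,.04]):
    print(inverse_kinematics(p,Q))
g=pickle.load(open("top0.pkl","rb"));print("cup",ray(g,336,180,.076))
close(); s=state(); print(s["time"],s["finger_gap"],s["ft_force"])
a=[]
for i in range(10):
    hold(.02); a.append(state()["ft_force"])
a=np.array(a);print(a.mean(0),a.std(0),state()["time"])
E
```

```text
[ 0.311 -0.05   1.428 -0.     1.764  0.402]
[ 0.128 -0.054  1.769 -0.     1.427  0.219]
[-0.055 -0.149  1.805 -0.     1.485  0.036]
None
None
None
cup [0.656 0.082 0.076]
1.4417 0.0007860753248256874 [-0.091 -0.466  0.333]
[ 0.076 -0.049 -0.023] [0.57  0.567 0.586] 1.6083
```

```bash
cat >> h.py <<'E'
def ft(st,n=10):
    a=np.array([st()["ft_force"] for _ in range(n)]);return a.mean(0)
def L(d,z): # point on the push line, d = distance from spot along plate +y
    p=SPOT+PY*d; return [float(p[0]),float(p[1]),z]
E
python3 - <<'E'
from h import *
from bench import *
np.set_printoptions(precision=4,suppress=True)
move_to(L(.197,.2),QA)
s=state();print(s["time"],s["ee_pos"],s["ee_rot"],L(.197,.2))
move_l(L(.197,.06),speed=.15)
move_l(L(.197,.014),speed=.06)
hold(.2)
s=state();print(s["time"],s["ee_pos"],L(.197,.014))
a=np.array([state()["ft_force"] for _ in range(10)]);print(a.mean(0),a.std(0),state()["time"])
for n in("top","side"):
    g=get_image(n);x,y=(250,150) if n=="top" else (240,160)
    cv2.imwrite(f"pics/{n}1c.png",cv2.resize(g["frame"][y:y+150,x:x+200],None,fx=4,fy=4,interpolation=cv2.INTER_CUBIC))
E
```

```text
4.4167 [0.5124 0.2022 0.2   ] [ 0.0001  0.739   0.6737 -0.    ] [0.5121022679946747, 0.20288488423078585, 0.2]
6.6167 [0.5124 0.203  0.0146] [0.5121022679946747, 0.20288488423078585, 0.014]
[-1.0987  0.2952  0.1077] [0. 0. 0.] 6.6167
```

View pics/top1c.png

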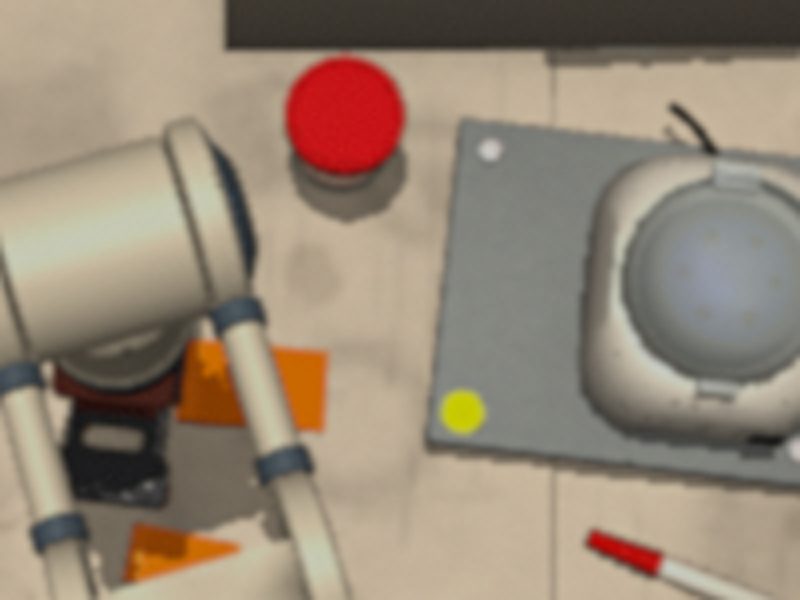

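View pics/side1c.png

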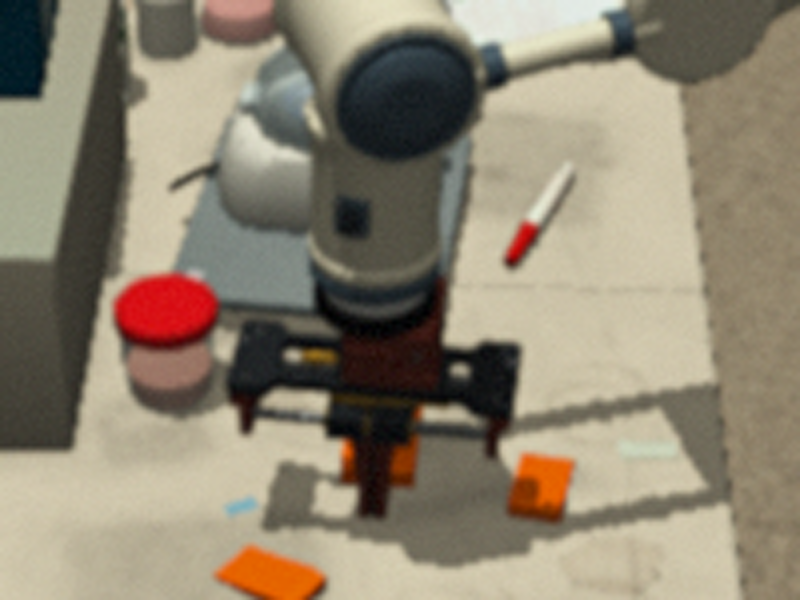

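```bash
cat >> h.py <<'E'
def ftm(hold,state,n=6,dt=.02):
    a=[]
    for _ in range(n): hold(dt); a.append(state()["ft_force"])
    return np.mean(a,0)
E
python3 - <<'E'
from h import *
from bench import *
np.set_printoptions(precision=3,suppress=True)
b=ftm(hold,state,12); print("base",b,state()["time"]); np.save("base.npy",b)
move_l(L(.170,.014),speed=.05)
f=ftm(hold,state)-b; print("d.17 push",-f@PY if 0 else f@PY,f,state()["time"])
move_l(L(.106,.014),speed=.06)
f=ftm(hold,state)-b;s=state(); print("d.106 push",f@PY,f,s["time"],(s["ee_pos"]-SPOT)@PY,(s["ee_pos"]-SPOT)@PX)
g=get_image("top");cv2.imwrite("pics/top2c.png",cv2.resize(g["frame"][150:300,250:450],None,fx=4,fy=4,interpolation=cv2.INTER_CUBIC))
g=get_image("side");cv2.imwrite("pics/side2c.png",cv2.resize(g["frame"][160:310,240:440],None,fx=4,fy=4,interpolation=cv2.INTER_CUBIC))
print(state()["time"])
E
```

```text
base [ 0.127 -0.109 -0.025] 6.9167
d.17 push 0.16275806938314685 [-0.153  0.177  0.788] 7.7083
d.106 push 0.36361020423988966 [-0.003  0.365  0.398] 9.025 0.10622493457183481 6.030772217985073e-06
9.125
```

View pics/top2c.png

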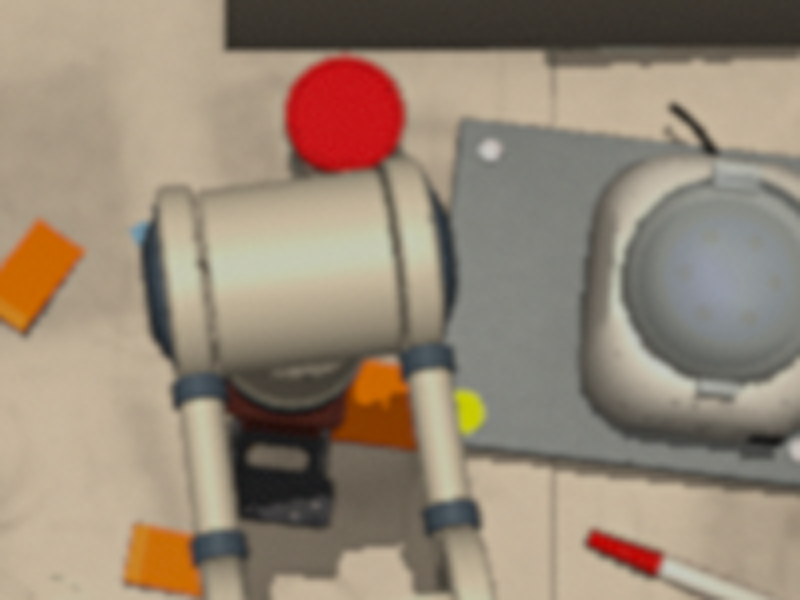

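View pics/side2c.png

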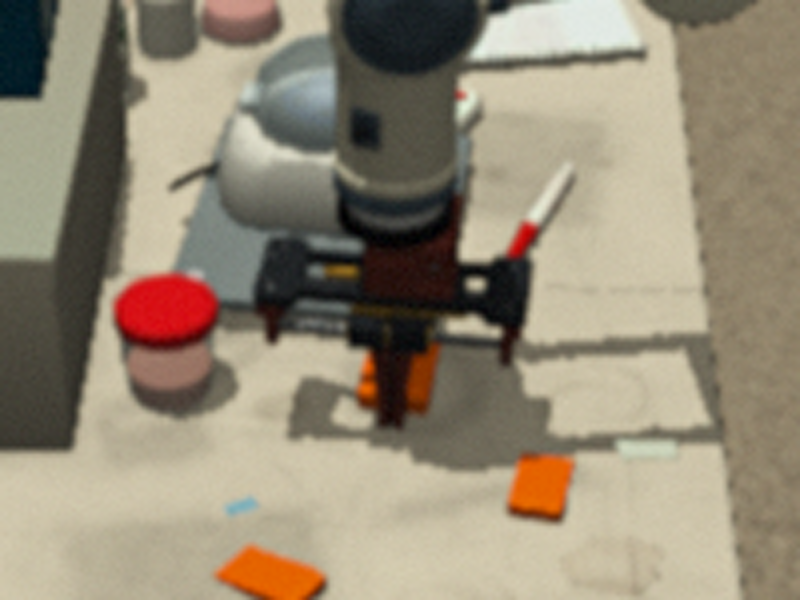

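Run:
```python
from h import *
g=pickle.load(open("top0.pkl","rb"))
for c,z in(((417,450),.002),((335,440),.01),((462,411),.03),((372,361),.01),((412,366),.003)):
    p=ray(g,250+c[0]/4-.375,150+c[1]/4-.375,z); print(c,p,"px,py rel spot",(p-SPOT)@PX,(p-SPOT)@PY)
```

```text
(417, 450) [0.47492052 0.03271316 0.002     ] px,py rel spot -0.02156364142788154 0.02415350991189452
(335, 440) [0.47862098 0.08239502 0.01      ] px,py rel spot -0.02239330091581735 0.07396608617660662
(462, 411) [0.4948606  0.00846353 0.03      ] px,py rel spot 0.0004976036268792201 0.0018162628982271636
(372, 361) [0.52713076 0.06101714 0.01      ] px,py rel spot 0.02785846015562172 0.057084957499674016
(412, 366) [0.52592789 0.03642696 0.003     ] px,py rel spot 0.0288951853707531 0.032487217964242386
```

Run:
```python
from h import *
from bench import *
np.set_printoptions(precision=3,suppress=True)
b=np.load("base.npy")
d=.106; st=.001
while d>.070:
    d-=st; move_l(L(d,.014),speed=.02)
    f=ftm(hold,state,6,.015)-b; p=f@PY; s=state()
    print(round(d,4),round((s["ee_pos"]-SPOT)@PY,4),"push %.2f"%p,"z %.2f"%f[2],"t %.2f"%s["time"])
    if p>2: st=.0004
    if p>5.2: break
np.save("d.npy",d)
```

```text
0.105 0.1051 push 0.83 z -0.04 t 9.47
0.104 0.1039 push 0.39 z 0.06 t 9.82
0.103 0.1029 push 0.33 z -0.02 t 10.18
0.102 0.1019 push 0.27 z 0.04 t 10.53
0.101 0.1009 push 0.57 z -0.08 t 10.88
0.1 0.0999 push 0.08 z 0.14 t 11.22
0.099 0.0989 push 0.63 z 0.37 t 11.57
0.098 0.0979 push 0.25 z -0.11 t 11.93
0.097 0.0969 push 0.22 z -0.20 t 12.28
0.096 0.096 push -0.04 z -0.14 t 12.62
0.095 0.0949 push 0.14 z 0.03 t 12.97
0.094 0.0939 push 0.53 z 0.21 t 13.32
0.093 0.0929 push 0.28 z 0.02 t 13.68
0.092 0.0919 push 0.44 z -0.36 t 14.03
0.091 0.091 push 0.24 z 0.23 t 14.38
0.09 0.0899 push 0.44 z 0.06 t 14.72
0.089 0.089 push 0.27 z 0.51 t 15.07
0.088 0.0879 push 0.48 z 0.33 t 15.43
0.087 0.0869 push 0.60 z 0.38 t 15.78
0.086 0.0859 push 0.08 z 0.24 t 16.12
0.085 0.085 push 0.85 z 0.01 t 16.48
0.084 0.0842 push 2.58 z 0.12 t 16.82
0.0836 0.0839 push 4.37 z -0.05 t 17.18
0.0832 0.0836 push 5.13 z -0.12 t 17.52
0.0828 0.0834 push 5.89 z -0.34 t 17.88
```

Run:
```python
from h import *
from bench import *
np.set_printoptions(precision=3,suppress=True)
move_l(L(.105,.014),speed=.06)
move_l(L(.105,.09),speed=.15)
move_l(L(0,.09),speed=.15)
move_l(L(0,.045),speed=.1)
b=ftm(hold,state,12,.02); np.save("bz.npy",b); print("base",b,state()["time"],state()["ee_pos"])
z=.042; move_l(L(0,z),speed=.03); n=0
while z>.030:
    z-=.0005; move_l(L(0,z),speed=.02)
    f=ftm(hold,state,5,.015)-b; s=state()
    print("%.4f %.4f"%(z,s["ee_pos"][2]),f,"t %.2f"%s["time"])
    if f[2]>9.3: break
np.save("z.npy",z)
```

```text
base [ 0.145 -0.028  0.547] 20.7 [0.495 0.007 0.046]
0.0415 0.0415 [-0.304 -0.014 -0.632] t 21.28
0.0410 0.0410 [ 0.138  0.049 -0.744] t 21.62
0.0405 0.0405 [-0.555  0.492 -0.505] t 21.95
0.0400 0.0400 [ 0.036  0.218 -0.437] t 22.28
0.0395 0.0395 [-0.538 -0.111 -0.095] t 22.62
0.0390 0.0390 [-0.305 -0.135 -0.372] t 22.95
0.0385 0.0385 [-0.189  0.002 -0.483] t 23.28
0.0380 0.0383 [-1.526 -0.1    2.446] t 23.62
0.0375 0.0383 [-3.018 -0.181  5.662] t 23.95
0.0370 0.0382 [-4.342 -0.011  8.08 ] t 24.28
0.0365 0.0382 [-5.697  0.334 10.556] t 24.62
```

Run:
```python
from h import *
from bench import *
np.set_printoptions(precision=4,suppress=True)
b=np.load("bz.npy");z=float(np.load("z.npy"));b[2]-=.47
p=np.array(L(0,z)); print(state()["ee_pos"]-p)
for dx in(.0003,.0006):
    t=p-[dx,0,-.0001]; move_l(list(t),speed=.02)
    f=ftm(hold,state,8,.015)-b; s=state(); print(dx,s["ee_pos"]-t,s["ee_pos"],f,"t %.2f"%s["time"])
g=get_image("side");pickle.dump(g,open("side3.pkl","wb"));cv2.imwrite("pics/side3c.png",cv2.resize(g["frame"][160:310,240:440],None,fx=4,fy=4,interpolation=cv2.INTER_CUBIC))
g=get_image("top");pickle.dump(g,open("top3.pkl","wb"));cv2.imwrite("pics/top3c.png",cv2.resize(g["frame"][150:300,250:450],None,fx=4,fy=4,interpolation=cv2.INTER_CUBIC))
```

```text
[0.0001 0.     0.0017]
0.0003 [ 0.0004 -0.      0.0016] [0.4943 0.0067 0.0382] [-4.1363 -0.0061  9.7128] t 25.00
0.0006 [0.0007 0.     0.0016] [0.4943 0.0067 0.0382] [-2.6783  0.0721  8.5711] t 25.38
```

View pics/side3c.png

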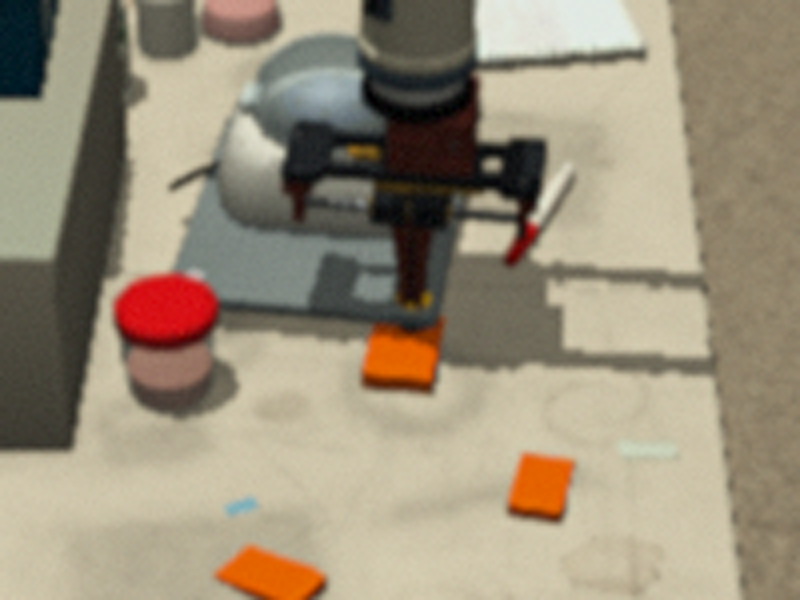

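View pics/top3c.png

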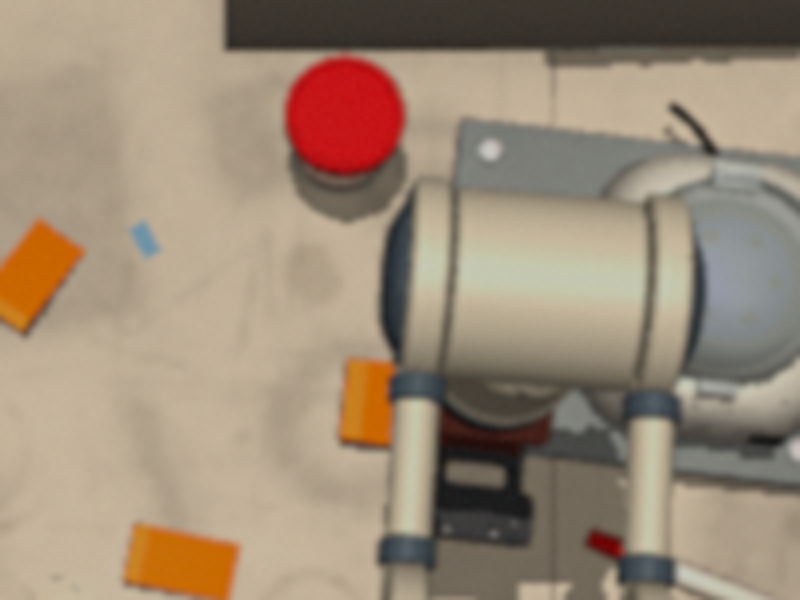

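Run:
```python
from h import *
from bench import *
np.set_printoptions(precision=4,suppress=True)
b=np.load("bz.npy");z=float(np.load("z.npy"));b[2]-=.47
p=np.array(L(0,z))
for dx,dz in((.0010,-.0003),(.0014,-.0007),(.0016,-.0010)):
    t=p+[-dx,0,dz]; move_l(list(t),speed=.02)
    f=ftm(hold,state,10,.015)-b; s=state(); print(dx,dz,s["ee_pos"],f,"t %.2f"%s["time"])
    if f[2]>9.6 and f[0]>-1.2: break
hold(.3); f=ftm(hold,state,20,.02)-b; print(f,state()["ee_pos"],state()["time"])
g=get_image("side");cv2.imwrite("pics/side4c.png",cv2.resize(g["frame"][160:310,240:440],None,fx=4,fy=4,interpolation=cv2.INTER_CUBIC))
```

```text
0.001 -0.0003 [0.4942 0.0067 0.0382] [-2.4495  0.3276 10.1135] t 25.90
0.0014 -0.0007 [0.4942 0.0067 0.0382] [-2.0653  0.2509 10.4654] t 26.32
0.0016 -0.001 [0.4942 0.0067 0.0381] [-2.0941  0.5503 11.4274] t 26.73
[-1.7713  0.4228 11.4284] [0.4942 0.0067 0.0381] 27.3667
```

View pics/side4c.png

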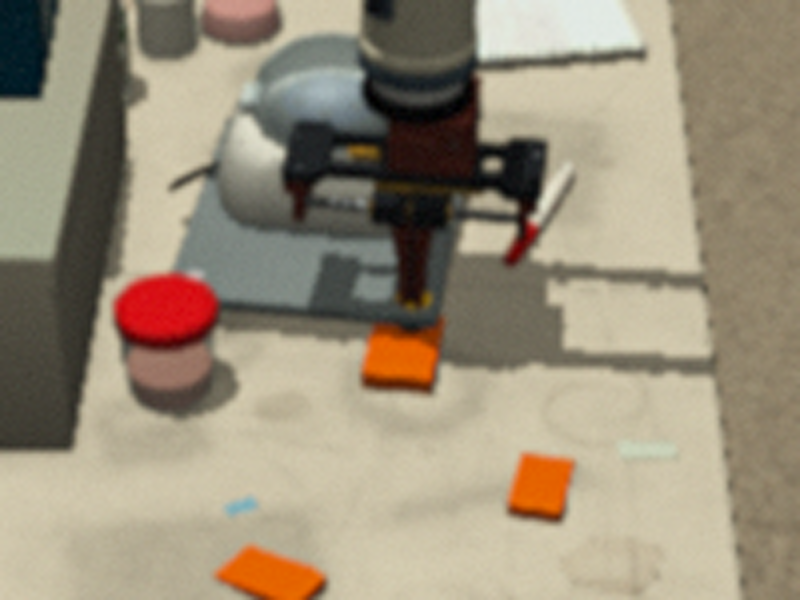

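Firm, no rocking. I'll ease the press to about 10 N and hand in.

Run:
```python
from h import *
from bench import *
np.set_printoptions(precision=4,suppress=True)
b=np.load("bz.npy");z=float(np.load("z.npy"));b[2]-=.47
p=np.array(L(0,z))
move_l(list(p+[-.0016,0,-.0007]),speed=.02); hold(.2)
f=ftm(hold,state,20,.02)-b; s=state(); print(f,s["ee_pos"],s["time"])
if 9<f[2]<11.2: job_done(); print("done")
```

```text
[-0.9711  0.4391 10.134 ] [0.4942 0.0067 0.0382] 28.2
the job is handed in; nothing more can be done
done
```

I pushed the orange wedge thin end first under the short foot until it was snug. I then took the fingers off it and handed the job in at 28.2 s, still pressing the yellow spot with about 10 N.

- **Wedge:** It slid with under 1 N until the foot's rim bore on the slope. Over the last 2 mm or so the push rose to 5.9 N, and I stopped there. The wedge is about 29 mm under the foot's rim, which means the foot is short by about 6.7 mm. The last measurement before it went under put it about 3 mm off the foot's centre line and in line with the plate.
- **Rocking:** When I pressed the spot from first contact up to about 11 N, the fingertips sank only about 0.1–0.3 mm. Contact came at about 30 mm above the worktop, as it should for a level plate, and the pictures show no shift of the plate.
- **Final press:** It read 10.1 N down, with about 1 N sideways. An earlier stage of the press dragged sideways on the plate with 5–6 N. I eased that off, and the fingertips stayed put.
- **Checks that disagreed:** The zero reading I took just before the press was about 0.5 N off the free-air values that followed. I corrected for it, so the final 10 N is uncertain by roughly 0.5 N.
- **Surroundings:** The cup and the other wedges looked untouched in the last pictures. The arm partly hid the marker and hid the timer, so I could not fully check those two. The tape was outside the pictures I took after the start.

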